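# Set and lock the filter wheel of a glass strain viewer

## Task

Set the strain viewer for the next glass tube: turn its filter wheel by the crank stud until the sector with the square opening shows in the window, and lock it there with the index pin from the wooden block, dropped fully home through the bore beside the window into the wheel's notch. Exactly where the notch lies is not known, so expect to feel for it by turning gently with the pin resting in the bore until it falls in; never force the wheel against the pin or press the pin on the wheel (keep well under 15 N). Let go of everything and do not disturb the jar, the torch or the glass tube.

Things in the scene. Friction and masses are not known exactly. Their poses are not given: they have to be found in the camera images.
- viewer: Strain viewer, fixed: grey box 225 x 200 x 40 mm with a turning disc and an aluminium bridge over the disc's rim (94 mm radially, 44 wide, underside 60, top 82 mm above the bench; post outside the rim). Origin on the bench on the wheel axis; x points level along the bridge to window and bore, z up.
- axle (a point): Point on the upright wheel axis at the disc's top face, 56 mm above the bench. Flat white metal disc 176 mm across, 10 mm thick, with six sectors 60 degrees apart: each has an opening 43 mm from the axis (one square with a raised rim, five round) and, on the same radius, a notch 15 mm wide, open at the rim and right through the disc. Axes as for the viewer.
- window (a point): Centre of the fixed 26 x 26 mm square window through the bridge, at the bridge's top face (82 mm above the bench), 45 mm from the wheel axis. Axes as for the viewer.
- bore (a point): Centre of the mouth (bridge top, 82 mm above bench) of the upright pin bore, 14 mm across, chamfered, 22 mm deep through the bridge, 73 mm from the wheel axis. A pin let go in it stands on the disc (foot at 56 mm) until a notch comes below; then it falls 16 mm to the box top (foot at 40 mm) and holds the wheel. Axes as for the viewer.
- wheel (a joint): Angle of the crank hub, rad, counter-clockwise from above; limits -0.6, 2.0; starts 0.8 to 1.7. At 0 the square-opening sector is nominally in the window, its notch under the bore; but the disc has been clamped by hand on the hub up to 0.35 rad off either way, unmeasured, so the true angle is within -0.38 to 0.38. Next sectors 1.05 rad away. Friction about 2.5 N at the stud; stays where left; disc does not slip.
- stud (a point): Middle (73 mm above the bench) of the black upright crank stud, 16 mm across, 56 to 90 mm above the bench, on a 5 mm high arm of the hub, 60 mm from the wheel axis. From above it stands 2.618 rad (150 degrees) plus the wheel angle counter-clockwise from the viewer's x axis. Push it or take it from above.
- pin: Loose index pin, 90 g, 78 mm long: steel shank 12 mm across and 52 mm long with a tapered foot, under a round black head 22 mm across, 26 mm high. Origin at the foot's centre, z up the pin. Starts upright in the wooden block, foot 10 mm and head 62 to 88 mm above the bench.
- pin_center (a point): Point on the pin's axis half-way up, 39 mm above its foot (the middle of the head is 26 mm higher). With the pin fully home it is 3 mm below the bore's mouth; with the pin resting on the disc 13 mm above it.
- park_top (a point): Centre of the mouth of the parking hole (15 mm across, 20 mm deep) in the top of the fixed wooden block, 60 x 60 x 30 mm, in which the pin starts.
- jar: Bystander: closed glass jar, 66 mm across, 90 mm high, loose. Origin at its underside.
- torch: Bystander: upright hand torch, green cylinder 72 mm across with a brass valve and a bent pipe, 290 mm high, loose. Origin at its underside.
- tube_cradle: Bystander: wooden cradle 200 x 50 x 32 mm with a glass tube 240 mm long lying on it, loose. Origin at its underside.
There are look-alikes about, which are no part of the job. Leave any blue or purple look-alike of the pin alone.

How it is judged:
By the outcome, as a careful person would: the job done as asked, in the order asked, and still so for the second after the job is handed in, with the robot touching nothing.
It also fails if it takes over 64 s, if anything falls off the work surface, if the arm or the gripper's body presses on something with over 40 N, if the wrist force passes 120 N, or if a joint passes its speed limit or range.

## Robot

A 6-joint arm with a two-finger parallel gripper is mounted at the origin on the work surface. World frame = base frame: x ahead of the robot, y to its left, z up, the work surface at z = 0. Lengths are in m, angles in rad, forces in N, time in s.
With the tool pointing down it reaches from about 0.35 to 0.775 m from the base axis. Payload 7.3 kg.
Tool frame: the origin (TCP) lies at the very end of the fingers, on their centre line; the grasp point (between the pads) lies robot.pinch_z behind it (robot.pinch_z is the distance from the TCP to the grasp point, in m); y points along the fingers, z is the direction in which the jaws open and shut, and the axes are right-handed (so a half turn about y gives the same grasp; the last joint's range is limited). The gripper opens to 92 mm and grips with 3 to 60 N. Pads are 19 mm wide; open, the fingers measure 130 mm over their backs; the gripper's body (75 mm by 190 mm) begins 47 mm behind the grasp point.
Start: joints at [1.072, 0.342, 1.524, -0, 1.275, -0.146], TCP at [0.181, 0.493, 0.227] pointing down, gripper open.
Joint ranges: [-2.53, 2.53], [-0.77, 2.02], [0.04, 2.7], [-1, 4.14], [0.28, 2.66], [-3.11, 3.11]. Speed limits (rad/s): [2.57, 2.57, 3.14, 3.14, 3.14, 3.14].

## Interface

Orientations are given as [roll, pitch, yaw] about the fixed x, y, z axes, in that order (R = Rz(yaw) Ry(pitch) Rx(roll)).
In Python, from cell import status, viewer, robot gives the robot as it stands. The module is installed in compiled form; this text tells all that it offers.
- The arm moves only by the shell command python3 -m pendant 'ROWS' [FORCE]. ROWS is JSON, a list that holds one entry, the list of rows, each a list of 7 numbers: the shift along the tool's x, y, z in cm, then the turn, a rotation vector about the tool's x, y, z in rad, then the finger opening in cm, from 0 to 9.18. A call has 1 to 20 rows; each row is the pose to reach, as a shift and turn from the pose commanded when the call began, along the tool's axes at that moment; what a row does not reach only later rows make up. A row lasts 1/10 s, in which the tool goes at most 50 mm and 8.59 degrees, less where a joint would pass 70% of its speed; a pose out of reach is approached as far as the arm can. A call with a gripper value outside its range is refused whole. The fingers move at their own pace and stop on an object; FORCE is the grip in N (left out, the last holds). Time passes only in rows, so rows that repeat a pose let the fingers close. It gives the time, the measured TCP pose, the force and the opening at its end, in the units of the state.
- status.observe(): the state, without advancing time (a new reading comes with each control period).
- viewer.read_camera(name): name is "scene" or "side" or "wrist"; returns a dict with "image" (480x640x3 uint8, red, green, blue), "range_z" (480x640 float32, m along the optical axis (not along the pixel's ray), 0 where there is no reading), "fx", "fy", "cx", "cy" (pixels), "camera_from_world" (4x4, takes a point from world to camera coordinates). Camera axes: x right, y up, looking along -z (the intrinsics and any distortion apply to the point x, -y, -z); pixel columns grow to the right and rows downward; lengths in m; the calibration is good to about 2 mm. The wrist camera is an equidistant fisheye: a pixel r from the principal point sees the ray r / f radians off the axis. A picture is of the moment at which its call begins.
- robot.hand_in(): hands the job in, once; it reports no verdict.
The state is a dict: "time": time; "qpos": joint angles; "qvel": joint speeds; "joint_efforts": joint torques, N m; "tool_pos": TCP position; "tool_rot": TCP orientation; "contact_force": force on the tool from outside, world axes, zero at the start; "torque": the same for the moment, N m; "opening": finger opening in m.
Only numpy, scipy, OpenCV 4.12 (cv2) and the standard library are available. Lean on these libraries where they do the work, as an engineer would, in place of code of your own. Each camera call takes 0.05 s, during which the arm holds its last target. There are 200 camera calls.

## Working session

There is one attempt and no reset: what is moved stays moved. The work goes in short steps, Python scripts to look and compute and a shell command to move; the robot and the scene stay as the last step left them, time stands still between calls to the robot, and variables do not carry over. Pictures are saved under pics/ and viewed, about 8 in all and at most 12, crops included, and the job is handed in when it is done.

```bash
mkdir -p pics; cat > h.py <<'E'
import numpy as np, cv2
from cell import status, viewer, robot
from scipy.spatial.transform import Rotation as R
def cam(n, save=None):
    c=viewer.read_camera(n)
    if save: cv2.imwrite('pics/'+save, c["image"][:,:,::-1])
    return c
def ray(c,u,v,fish=False):
    x=(u-c["cx"])/c["fx"]; y=(v-c["cy"])/c["fy"]
    if fish:
        r=np.hypot(x,y); s=np.sin(r)/r if r>1e-9 else 1.
        d=np.array([x*s,y*s,np.cos(r)])
    else: d=np.array([x,y,1.])
    M=np.linalg.inv(c["camera_from_world"])
    d=M[:3,:3]@(d*[1,-1,-1]); return M[:3,3],d/np.linalg.norm(d)
def onz(c,u,v,z,fish=False):
    o,d=ray(c,u,v,fish); return o+d*(z-o[2])/d[2]
def pts(c):   # world point per pixel from range (pinhole)
    v,u=np.mgrid[:480,:640]; z=c["range_z"]
    P=np.stack([(u-c["cx"])/c["fx"]*z,-(v-c["cy"])/c["fy"]*z,-z],-1)
    M=np.linalg.inv(c["camera_from_world"]); return P@M[:3,:3].T+M[:3,3]
def tri(r1,r2):
    (a,d),(b,e)=r1,r2
    s=np.linalg.lstsq(np.stack([d,-e],1),b-a,rcond=None)[0]
    p,q=a+s[0]*d,b+s[1]*e; return (p+q)/2,np.linalg.norm(p-q)
def totool(dw):  # world displacement m -> tool cm
    s=status.observe(); return R.from_euler('xyz',s["tool_rot"]).as_matrix().T@np.array(dw)*100
E
python3 - <<'E'
from h import *
np.set_printoptions(precision=4,suppress=True)
s=status.observe(); print(s, robot.pinch_z); print(R.from_euler('xyz',s["tool_rot"]).as_matrix())
for n in("scene","side","wrist"):
    c=cam(n,n+"0.png"); M=np.linalg.inv(c["camera_from_world"]); print(n,c["fx"],c["fy"],c["cx"],c["cy"],M[:3,3],-M[:3,2])
E
```

```text
{'time': 0.0, 'qpos': array([ 1.072 ,  0.3427,  1.525 , -0.    ,  1.2754, -0.146 ]), 'qvel': array([ 0.0019,  0.0003,  0.0011, -0.0005,  0.0007,  0.0004]), 'joint_efforts': array([  0.0014, -43.1231, -24.4228,   0.0719,   0.0558,  -0.0001]), 'tool_pos': array([0.1812, 0.4923, 0.226 ]), 'tool_rot': array([-1.5723,  0.0002, -0.3528]), 'contact_force': array([-0.2259, -0.6437,  0.4053]), 'torque': array([0.0183, 0.0276, 0.0137]), 'opening': 0.09195107809463011} 0.0188
[[ 0.9384 -0.0007  0.3455]
 [-0.3455 -0.0014  0.9384]
 [-0.0002 -1.     -0.0015]]
scene 498.57083633519096 498.57083633519096 324.4530955594738 245.2719732055845 [1.2561 0.5251 0.8368] [-0.5898 -0.4067 -0.6976]
side 533.0811088611521 533.0811088611521 323.111615407092 238.11212008502656 [ 0.24   -0.5833  0.8465] [ 0.3482  0.6114 -0.7106]
wrist 371.64829954431775 371.64829954431775 322.5615566558288 240.62561851416285 [0.1111 0.5183 0.3834] [ 0.2626 -0.0956 -0.9602]
```

View pics/scene0.png

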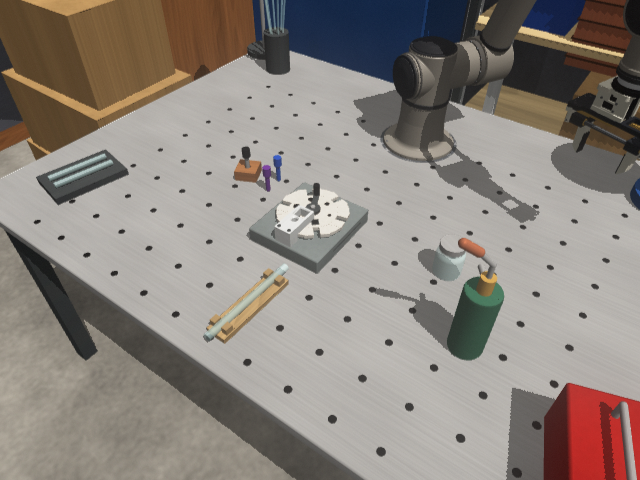

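View pics/side0.png

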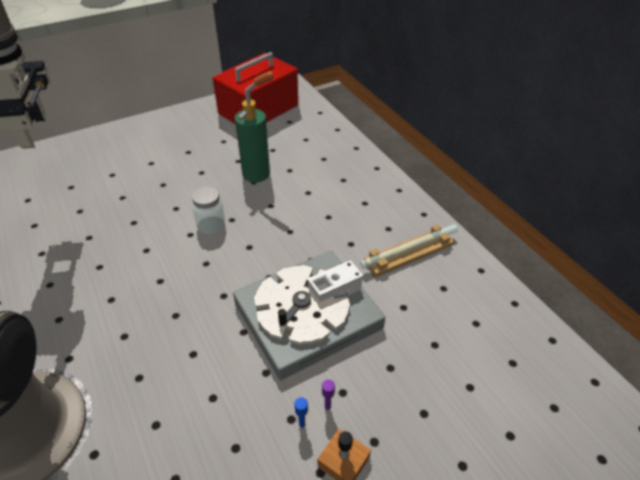

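Scene view: viewer at about (310,225), bridge (295,222), stud (317,190), pin in the block (247,155), blue and purple pins beside it (278,160 / 267,175). Side view: bridge (338,280), stud (283,317), pin head (345,440). Next I'll zoom in on both.

```bash
python3 - <<'E'
import cv2,numpy as np
a=cv2.imread('pics/scene0.png')[140:275,225:375]; b=cv2.imread('pics/side0.png')[240:375,230:390]
a=cv2.resize(a,(440,396),interpolation=3) if 0 else cv2.resize(a,None,fx=2.6,fy=4,interpolation=2)
b=cv2.resize(b,None,fx=2.5,fy=4,interpolation=2)
cv2.imwrite('pics/z1.png',np.hstack([a,b])); print(a.shape,b.shape)
E
```

```text
(540, 390, 3) (540, 400, 3)
```

View pics/z1.png

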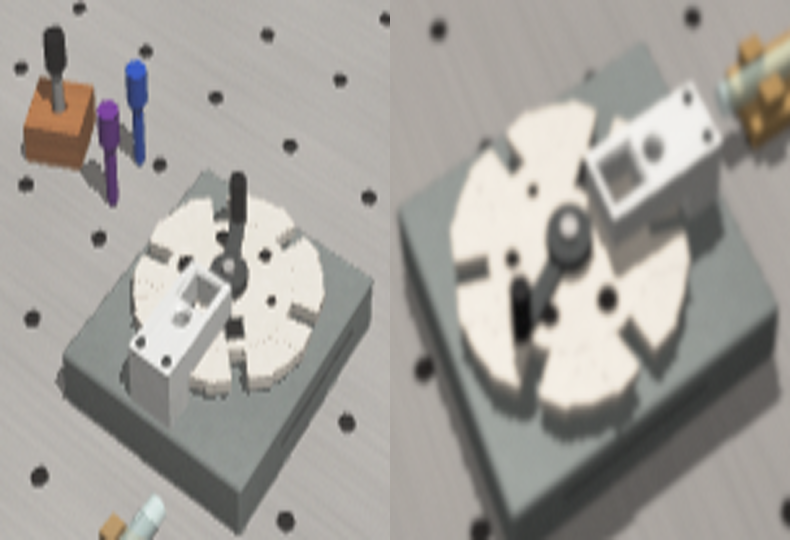

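```bash
python3 - <<'E'
from h import *
np.set_printoptions(precision=4,suppress=True)
C={n:cam(n) for n in("scene","side")}
from scipy import ndimage
for n,c in C.items():
    P=pts(c); h=cv2.cvtColor(c["image"],cv2.COLOR_RGB2HSV)
    z=P[...,2]; ok=c["range_z"]>0
    top=ok&(abs(z-.082)<.004)&(P[...,0]>.3)&(P[...,0]<.9)&(abs(P[...,1])<.5)&(h[...,2]>120)
    disc=ok&(abs(z-.056)<.004)&(P[...,0]>.3)&(P[...,0]<.9)&(abs(P[...,1])<.5)&(h[...,2]>150)&(h[...,1]<60)
    black=ok&(z>.04)&(z<.1)&(h[...,2]<60)&(P[...,0]>.3)&(P[...,0]<.9)&(abs(P[...,1])<.5)
    for nm,m in(("top",top),("disc",disc),("black",black)):
        l,k=ndimage.label(m)
        for i in range(1,k+1):
            q=l==i
            if q.sum()>15:
                v,u=np.nonzero(q); print(n,nm,q.sum(),"px",u.mean().round(1),v.mean().round(1),P[q].mean(0),P[q].min(0),P[q].max(0))
E
```

```text
scene top 421 px 292.5 220.6 [ 0.5932 -0.0215  0.0808] [ 0.5386 -0.045   0.078 ] [0.635  0.0019 0.0851]
scene top 19 px 461.0 253.2 [0.4663 0.3364 0.0821] [0.4522 0.3299 0.0781] [0.4768 0.3406 0.0851]
scene disc 1133 px 326.9 215.1 [0.5057 0.0138 0.0548] [ 0.4235 -0.0566  0.052 ] [0.6278 0.0654 0.0599]
scene disc 469 px 292.5 202.9 [ 0.5182 -0.081   0.0546] [ 0.4589 -0.112   0.052 ] [ 0.5887 -0.0457  0.0594]
scene disc 26 px 458.7 262.8 [0.4698 0.3382 0.0562] [0.454  0.3283 0.0533] [0.4788 0.3439 0.0597]
scene black 74 px 245.4 152.1 [ 0.446  -0.2963  0.0785] [ 0.4357 -0.3095  0.0625] [ 0.4552 -0.2882  0.0898]
scene black 53 px 315.9 189.1 [ 0.465  -0.0486  0.0782] [ 0.4558 -0.0567  0.0621] [ 0.4703 -0.043   0.0907]
scene black 209 px 455.7 328.7 [0.6484 0.4094 0.0715] [0.6336 0.3967 0.0402] [0.6561 0.4233 0.0999]
side top 750 px 337.6 276.7 [ 0.589  -0.0273  0.0815] [ 0.5363 -0.0514  0.078 ] [ 0.6315 -0.0023  0.0856]
side top 18 px 327.6 381.5 [ 0.4642 -0.2078  0.0789] [ 0.4601 -0.2128  0.078 ] [ 0.4707 -0.2046  0.0803]
side top 20 px 332.4 384.6 [ 0.4683 -0.2164  0.0789] [ 0.4634 -
[... 174 characters left out ...]
.6 [0.4829 0.0044 0.0555] [ 0.422  -0.0792  0.0521] [0.5677 0.0608 0.0595]
side disc 16 px 321.1 271.5 [0.5793 0.0193 0.0547] [0.574  0.0163 0.0526] [0.5853 0.0232 0.0572]
side disc 1544 px 317.5 320.2 [ 0.5166 -0.08    0.0556] [ 0.4543 -0.1174  0.052 ] [ 0.5891 -0.0284  0.0599]
side black 522 px 254.4 159.1 [0.6069 0.3973 0.0699] [0.5815 0.3859 0.0401] [0.6416 0.4335 0.0999]
side black 86 px 282.5 317.7 [ 0.4566 -0.0608  0.0796] [ 0.4512 -0.0653  0.0622] [ 0.4628 -0.0528  0.0932]
side black 16 px 292.8 317.8 [ 0.479  -0.0549  0.0572] [ 0.4747 -0.0587  0.0549] [ 0.4826 -0.0525  0.0617]
side black 187 px 344.9 442.0 [ 0.4363 -0.3079  0.0841] [ 0.4284 -0.3161  0.062 ] [ 0.4471 -0.2963  0.0915]
```

The zoomed crops show the window, the bore, the hub dome, the stud and one square opening. The square is just on the +y (counter-clockwise) side of the bridge at scene crop (233,328). I'll triangulate from these.

```bash
python3 - <<'E'
from h import *
np.set_printoptions(precision=4,suppress=True)
a=cam("scene");b=cam("side")
S=lambda x,y:ray(a,225+x/2.6,140+y/4); D=lambda x,y:ray(b,230+(x-390)/2.5,240+y/4)
for n,p,q in(("bore",(182,317),(654,150)),("window",(203,288),(622,170)),("hubtop",(230,266),(569,226)),("studtop",(239,177),(521,287)),("pinheadtop",(54,34),None),("hole1",(140,342),(687,97)),("hole2",(166,360),(708,135))):
    if q: print(n,*tri(S(*p),D(*q)))
print("pin head top",*tri(S(54,33),ray(b,346,434)))
o,d=S(233,328); print("square at .056",o+d*(.056-o[2])/d[2])
s=status.observe(); print(s["tool_pos"])
E
```

```text
bore [ 0.5851 -0.0231  0.0774] 0.0033443649269736617
window [ 0.5564 -0.0226  0.0794] 0.005449264412707455
hubtop [ 0.5118 -0.0239  0.0657] 0.0032177929789385116
studtop [ 0.4587 -0.0524  0.0868] 0.0040453196641209895
hole1 [ 0.6252 -0.0241  0.0902] 0.018072639204541687
hole2 [ 0.6235 -0.0227  0.07  ] 0.021645507778623077
pin head top [ 0.4422 -0.2989  0.0874] 0.002273981184157026
square at .056 [0.5453 0.0058 0.056 ]
[0.1814 0.4926 0.2266]
```

```bash
python3 -m pendant '[[[10,0.6,-8.6,0,-0.12,0,6],[20,1.3,-17.3,0,-0.24,0,6],[30,2,-26,0,-0.36,0,6],[45,2.6,-39,0,-0.47,0,6],[45,2.6,-39,0,-0.47,0,6],[45,2.6,-39,0,-0.47,0,6],[45,2.6,-39,0,-0.47,0,6],[45,2.6,-39,0,-0.47,0,6],[45,2.6,-39,0,-0.47,0,6],[45,2.6,-39,0,-0.47,0,6],[45,2.6,-39,0,-0.47,0,6],[45,2.6,-39,0,-0.47,0,6],[45,2.6,-39,0,-0.47,0,6],[45,2.6,-39,0,-0.47,0,6],[45,2.6,-39,0,-0.47,0,6],[45,2.6,-39,0,-0.47,0,6]]]'; python3 - <<'E'
from h import *
c=cam("wrist","w1.png"); s=status.observe(); print(s["time"],s["tool_pos"],s["tool_rot"],s["contact_force"])
E
```

```text
time: 1.95
tool_pos: [0.4684, -0.0275, 0.2009]
tool_rot: [-1.571, -0.0, 0.119]
contact_force: [1.7, -0.7, -0.0]
opening: 0.06
2.0 [ 0.46849739 -0.02751936  0.20096755] [-1.57069274e+00 -2.84687230e-04  1.19206573e-01] [-0.18872296  0.22624704 -1.76743684]
```

View pics/w1.png

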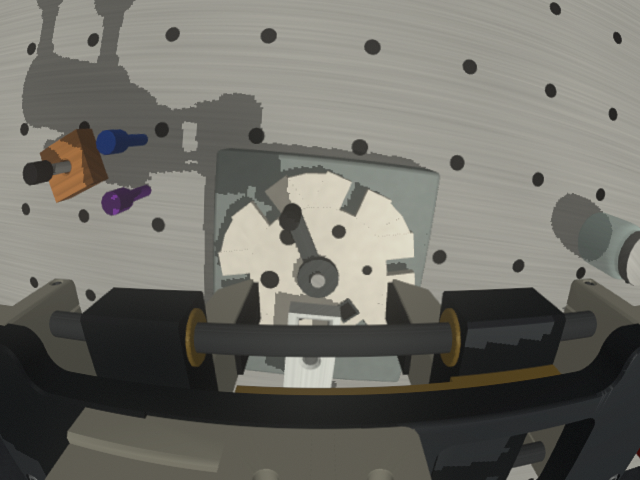

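The wrist view shows the hub at (317,280), the stud top near (291,213), the square opening near (348,310) beside the bridge, and the bore near (311,362). I'll cast rays onto the known heights.

```bash
python3 - <<'E'
from h import *
np.set_printoptions(precision=4,suppress=True)
c=cam("wrist")
for n,u,v,z in(("hub",317,281,.066),("studtop",291,212,.09),("square",348,310,.057),("bore",311,362,.082),("n1",355,197,.056),("n2",400,267,.056),("n3",264,208,.056),("n0",237,274,.056),("w_l",305,318,.082),("w_r",331,321,.082)):
    print(n,onz(c,u,v,z,True), c["range_z"][v,u])
# disc rim circle from bright warm pixels near .056
h=cv2.cvtColor(c["image"],cv2.COLOR_RGB2HSV)
m=((h[...,2]>190)&(c["image"][...,0].astype(int)-c["image"][...,2]>8)).astype(np.uint8); m[300:]=0
k=max(cv2.findContours(m,0,1)[0],key=cv2.contourArea)[:,0]
W=np.array([onz(c,u,v,.056,True) for u,v in k])
C=np.array([.512,-.024])
for _ in range(6):
    r=np.hypot(*(W[:,:2]-C).T); q=abs(r-.088)<(.008 if _<3 else .003)
    from scipy.optimize import least_squares
    f=least_squares(lambda p:np.hypot(*(W[q,:2]-p).T)-.088,C,loss="soft_l1",f_scale=.001); C=f.x
print("disc C",C,q.sum())
E
```

```text
hub [ 0.5151 -0.0264  0.066 ] 0.31121334
studtop [ 0.4529 -0.0527  0.09  ] 0.27425864
square [0.5439 0.005  0.057 ] 0.33303237
bore [ 0.5876 -0.0234  0.082 ] 0.32877958
n1 [ 0.4415 -0.0035  0.056 ] 0.32155138
n2 [0.4979 0.0449 0.056 ] 0.3402079
n3 [ 0.4595 -0.0776  0.056 ] 0.32409006
n0 [ 0.5216 -0.0974  0.056 ] 0.32379442
w_l [ 0.5432 -0.0332  0.082 ] 0.3357167
w_r [ 0.5435 -0.0112  0.082 ] 0.3092218
disc C [ 0.5137 -0.0267] 163
```

```bash
python3 -m pendant '[[[-1.2,4,-2.3,0,0,0,4],[-1.2,8,-2.3,0,0,0,4],[-1.2,11,-2.3,0,0,0,4],[-1.2,13.1,-2.3,0,0,0,3.5],[-1.2,13.1,-2.3,0,0,0,2.0],[-1.2,13.1,-2.3,0,0,0,2.0],[-1.2,13.1,-2.3,0,0,0,2.0],[-1.2,13.1,-2.3,0,0,0,2.0]]]' 5;  python3 - <<'E'
from h import *
c=cam("wrist"); cv2.imwrite("pics/w2.png",cv2.resize(c["image"][80:330,190:480,::-1],None,fx=2,fy=2)); s=status.observe(); print(s["tool_pos"],s["tool_rot"],s["contact_force"],s["opening"])
c=cam("side"); P=pts(c);h=cv2.cvtColor(c["image"],cv2.COLOR_RGB2HSV)
E
```

```text
time: 2.85
tool_pos: [0.4605, -0.053, 0.071]
tool_rot: [-1.572, -0.002, 0.118]
contact_force: [-1.0, -0.4, 0.1]
opening: 0.0199
[ 0.46041078 -0.05306281  0.07083572] [-1.57164339 -0.0022092   0.11751894] [-0.28671985 -0.73598319 -0.13902424] 0.020145432379208097
```

View pics/w2.png

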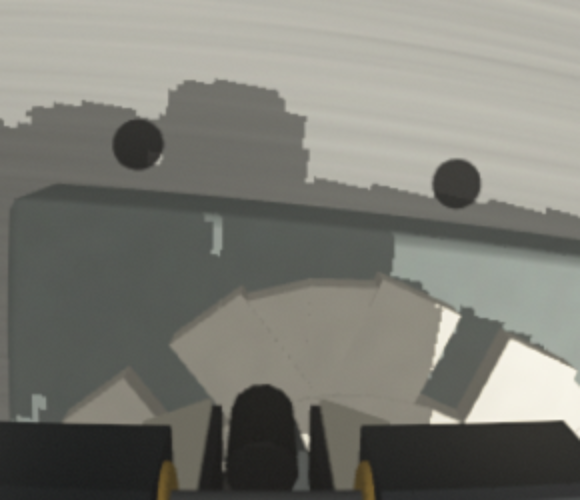

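The picture shows the stud centred between the pads. I'll work out the arc rows for this turn.

```bash
cat > arc.py <<'E'
import sys; from h import *
s=status.observe(); A=np.array([.513,-.0255]); p=s["tool_pos"][:2]
a0=np.degrees(np.arctan2(*(p-A)[::-1]))%360; r=np.hypot(*(p-A)); print("now",a0,r)
for a in map(float,sys.argv[1:]):
    t=A+.06*np.array([np.cos(np.radians(a)),np.sin(np.radians(a))]); d=totool([*(t-p),0]); print(a,d.round(2))
E
python3 arc.py 203 198 193 188 183 178 174
```

```text
now 207.60207290934568 0.059506964085738
203.0 [-0.2  -0.    0.44]
198.0 [-0.32 -0.    0.95]
193.0 [-0.4  -0.    1.46]
188.0 [-0.44 -0.    1.99]
183.0 [-0.43 -0.    2.51]
178.0 [-0.37 -0.    3.03]
174.0 [-0.29 -0.    3.44]
```

```bash
python3 -m pendant '[[[-0.2,0,0.44,0,0,0,2],[-0.32,0,0.95,0,0,0,2],[-0.4,0,1.46,0,0,0,2],[-0.44,0,1.99,0,0,0,2],[-0.43,0,2.51,0,0,0,2],[-0.37,0,3.03,0,0,0,2]]]'; python3 - <<'E'
from h import *
c=cam("scene"); cv2.imwrite("pics/s2.png",cv2.resize(c["image"][165:275,240:380,::-1],None,fx=4,fy=4,interpolation=2)); s=status.observe(); print(s["tool_pos"],s["tool_rot"],s["contact_force"],s["opening"])
E
```

```text
time: 3.55
tool_pos: [0.452, -0.0227, 0.0695]
tool_rot: [-1.57, 0.001, 0.117]
contact_force: [-2.5, -4.2, -0.9]
opening: 0.0203
[ 0.45210284 -0.02203491  0.06949529] [-1.56984906e+00  6.08654973e-04  1.17393399e-01] [-0.64500849 -0.01285589  0.28174694] 0.019826294163500527
```

View pics/s2.png

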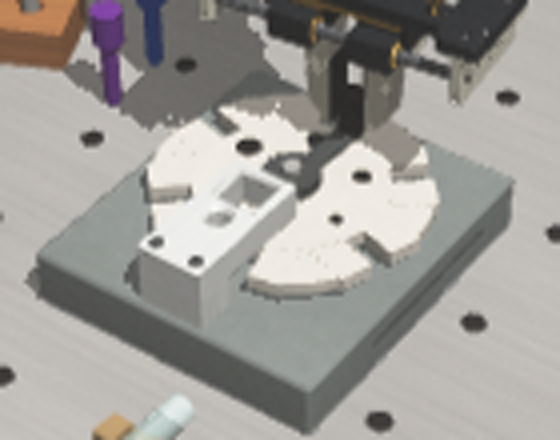

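The wheel has turned about 29°, so the square sector is now under the bridge about 14° short, with the neighbouring notches clear on both sides of the bridge. Next: release, rise, and go above the pin.

```bash
python3 -m pendant '[[[0,0,-0.2,0,0,0,4],[0,0,-0.2,0,0,0,4],[0,-5,-0.2,0,0,0,4],[0,-10,-0.2,0,0,0,4],[-0.8,-10,-5.5,0,0,0,4],[-1.6,-10,-10.5,0,0,0,4],[-2.4,-10,-15.5,0,0,0,4],[-3.2,-10,-20.5,0,0,0,4],[-4,-10,-25.5,0,0,0,4],[-4.2,-10,-27.3,0,0,0,4],[-4.2,-10,-27.3,0,0,0,4],[-4.2,-10,-27.3,0,0,0,4]]]'; python3 - <<'E'
from h import *
c=cam("wrist"); cv2.imwrite("pics/w3.png",c["image"][100:380,160:480,::-1]); s=status.observe(); print(s["tool_pos"],s["tool_rot"],s["contact_force"],s["opening"])
h=cv2.cvtColor(c["image"],cv2.COLOR_RGB2HSV)
np.savez("w3.npz",**c)
E
```

```text
time: 4.8
tool_pos: [0.4424, -0.2993, 0.1693]
tool_rot: [-1.57, 0.0, 0.116]
contact_force: [-0.9, -0.0, -0.4]
opening: 0.0402
[ 0.44256109 -0.29857693  0.16942883] [-1.56962766e+00  1.76967368e-04  1.17043397e-01] [-0.61213083  0.44179894 -0.09375008] 0.03989228701209196
```

View pics/w3.png

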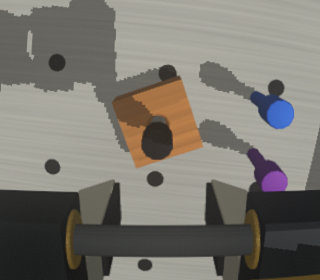

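```bash
python3 - <<'E'
from h import *
np.set_printoptions(precision=4,suppress=True)
c=dict(np.load("w3.npz")); g=c["image"].max(2); m=(g<50).astype(np.uint8); m[:200]=0;m[275:]=0;m[:,:290]=0;m[:,350:]=0
l,n,st,ce=cv2.connectedComponentsWithStats(m); i=1+np.argmax(st[1:,4]); print(st[i],ce[i])
rz=c["range_z"][l==i]; print("range min/med",rz.min(),np.median(rz))
x,y,w,h=st[i,:4]
# the top disc: nearest the camera's outer end of the blob (lower in picture)
for v in (y+h-w/2, ce[i][1]): print(v,onz(c,x+w/2,v,.088,True))
a=cam("scene");b=cam("side")
out=[]
for k,box in((a,(130,175,230,262)),(b,(425,465,325,365))):
    m=(k["image"].max(2)<60).astype(np.uint8); q=np.zeros_like(m);q[box[0]:box[1],box[2]:box[3]]=m[box[0]:box[1],box[2]:box[3]]
    l,n,st,ce=cv2.connectedComponentsWithStats(q); i=1+np.argmax(st[1:,4]); print(st[i],ce[i]); out.append(ray(k,*ce[i]))
print("head centre",*tri(*out))
E
```

```text
[303 223  28  22 363] [317.7631 232.562 ]Traceback (most recent call last):
  File "<stdin>", line 5, in <module>
    return umr_minimum(a, axis, None, out, keepdims, initial, where)
ValueError: zero-size array to reduction operation minimum which has no identity
```

```bash
python3 - <<'E'
from h import *
np.set_printoptions(precision=4,suppress=True)
def blob(m):
    n,l,st,ce=cv2.connectedComponentsWithStats(m.astype(np.uint8)); i=1+np.argmax(st[1:,4]); return l==i,st[i],ce[i]
c=dict(np.load("w3.npz")); im=c["image"]; m=(im.max(2)<80); m[:205]=0;m[275:]=0;m[:,:290]=0;m[:,350:]=0
q,st,ce=blob(m); print(st,ce,c["range_z"][q].min())
x,y,w,h=st[:4]; print("wrist top",onz(c,x+w/2,y+h-w/2,.088,True),"centroid@.08",onz(c,*ce,.08,True))
out=[]
for n,box in(("scene",(130,175,230,262)),("side",(425,465,325,365))):
    k=cam(n); m=(k["image"].max(2)<70); z=np.zeros_like(m); s=np.s_[box[0]:box[1],box[2]:box[3]]; z[s]=m[s]
    q,st,ce=blob(z); print(n,st,ce); out.append(ray(k,*ce))
print("head centre",*tri(*out))
E
```

```text
[302 221  31  38 937] [316.7684 239.9658] 0.0
wrist top [ 0.4397 -0.3028  0.088 ] centroid@.08 [ 0.4396 -0.3034  0.08  ]
scene [242 147   8  12  84] [245.4286 152.381 ]
side [339 433  12  19 186] [344.7043 441.8495]
head centre [ 0.4394 -0.3031  0.0714] 9.725187042200747e-05
```

```bash
python3 -m pendant '[[[-0.35,5,-0.4,0,0,0,5],[-0.35,9,-0.4,0,0,0,5],[-0.35,11.3,-0.4,0,0,0,5],[-0.35,11.3,-0.4,0,0,0,3.5],[-0.35,11.3,-0.4,0,0,0,2.5],[-0.35,11.3,-0.4,0,0,0,1.6],[-0.35,11.3,-0.4,0,0,0,1.6],[-0.35,11.3,-0.4,0,0,0,1.6],[-0.35,11.3,-0.4,0,0,0,1.6],[-0.35,11.3,-0.4,0,0,0,1.6]]]' 20
```

```text
time: 5.95
tool_pos: [0.4405, -0.3043, 0.0582]
tool_rot: [-1.573, -0.002, 0.117]
contact_force: [0.5, 1.2, 7.5]
opening: 0.0213
```

```bash
python3 -m pendant '[[[0,-2,0,0,0,0,1.6],[0,-5,0,0,0,0,1.6],[0,-10,0,0,0,0,1.6],[2.7,-10,4,0,0,0,1.6],[5.4,-10,8,0,0,0,1.6],[8.1,-10,12,0,0,0,1.6],[10.8,-10,16,0,0,0,1.6],[13.5,-10,20,0,0,0,1.6],[16.2,-10,24,0,0,0,1.6],[17.7,-10,26.2,0,0,0,1.6],[17.7,-10,26.2,0,0,0,1.6],[17.7,-10,26.2,0,0,0,1.6],[17.7,-10,26.2,0,0,0,1.6]]]'; python3 - <<'E'
from h import *
s=status.observe(); print(s["tool_pos"],s["tool_rot"],s["contact_force"],s["opening"])
a=cam("scene");b=cam("side")
A=cv2.resize(a["image"][150:270,235:335,::-1],None,fx=4,fy=4,interpolation=2)
B=cv2.resize(b["image"][205:325,290:390,::-1],None,fx=4,fy=4,interpolation=2)
cv2.imwrite("pics/ab.png",np.hstack([A,B])); np.savez("ab.npz",a=a["image"],b=b["image"])
E
```

```text
time: 7.25
tool_pos: [0.5843, -0.0238, 0.1567]
tool_rot: [-1.571, 0.0, 0.116]
contact_force: [-0.1, 0.3, -0.7]
opening: 0.0213
[ 0.58432857 -0.02382112  0.15674815] [-1.57095260e+00  4.35899491e-04  1.16307950e-01] [-0.08307878  0.27737285 -0.68060112] 0.021327037675042876
```

View pics/ab.png

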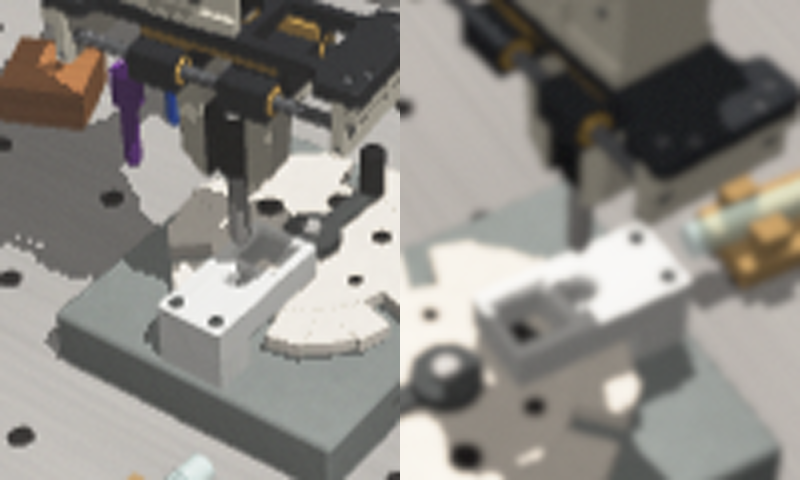

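```bash
python3 - <<'E'
from h import *
np.set_printoptions(precision=4,suppress=True)
a=cam("scene");b=cam("side")
I={'a':cv2.imread('pics/scene0.png',0),'b':cv2.imread('pics/side0.png',0)}
N=np.load("ab.npz")
for k,(u0,v0) in {'a':(295,219),'b':(335,277)}.items():
    g=I[k][v0-8:v0+9,u0-9:u0+10]; print(k,"bore0\n",g)
for k,(u0,v0) in {'a':(294,209),'b':(334,262)}.items():
    print(k,"foot\n",N[k][v0-9:v0+9,u0-8:u0+10].mean(2).astype(int))
E
```

```text
a bore0
 [[228 215 230 230 230 230 229 227 215 218 221 177 152 151 145 120 122 122
  122]
 [228 228 230 231 231 230 228 212 216 219 179 152 150 152 144 119 122 122
  124]
 [228 228 230 229 230 229 223 215 219 165 153 152 153 153 146 122 120 122
  121]
 [229 229 229 230 230 230 230 229 204 170 158 154 156 154 144 127 124 120
  120]
 [230 230 230 230 230 231 233 234 233 219 191 170 154 137 168 167 132 125
  126]
 [229 231 231 230 231 233 235 241 237 230 225 205 167 129 228 228 168 169
  160]
 [230 230 230 230 233 232 230 240 230 214 201 198 215 220 227 230 228 229
  220]
 [231 230 231 233 228 227 195 185 160 162 160 181 183 232 232 231 224 232
  233]
 [230 232 233 232 225 201 161 164 161 146 125 138 197 232 231 231 232 234
  228]
 [232 232 232 232 223 188 167 164 159 147 143 168 223 231 232 233 234 228
  189]
 [233 232 232 233 232 226 202 195 180 176 202 232 231 232 233 234 228 189
  157]
 [232 231 233 233 232 232 232 231 233 233 232 232 232 233 233 228 190 158
  158]
 [231 233 233 232 233 232 232 233 232 231 232 232 233 233 228 189 158 158
  156]
 [232 232 232 233 232 232 233 232 231 
[... 3691 characters left out ...]
128 153 166 174 181 187]
 [164 164 164 162 155 136 108  91  87  85  86 103 131 153 163 173 188 204]
 [162 164 164 161 155 135 108  92  87  84  86 106 140 164 177 192 213 228]
 [162 163 162 161 155 134 108  91  87  85  92 124 163 195 212 225 235 241]
 [162 162 161 161 155 138 110  92  88  89 108 156 203 227 237 242 244 245]
 [162 161 161 161 159 146 125 106  97 104 140 194 230 242 245 246 247 246]
 [162 161 164 168 172 173 165 147 133 146 186 226 242 246 247 247 247 247]
 [171 171 179 191 203 216 218 206 193 203 227 241 246 247 247 247 247 247]
 [195 199 214 226 233 239 241 238 234 237 242 246 247 247 247 247 247 247]
 [229 232 238 243 245 247 247 246 245 245 246 247 247 247 247 247 247 247]]
```

```bash
python3 - <<'E'
from h import *
np.set_printoptions(precision=4,suppress=True)
a=cam("scene");b=cam("side")
B=tri(ray(a,294.6,219.4),ray(b,334.8,277.2)); print("bore",B)
for p,q in(((294.8,210),(334.3,265)),((294.6,208),(334.4,263.5)),((294.6,210),(334.6,265))): print("foot",*tri(ray(a,*p),ray(b,*q)))
print(totool([.001,0,0]),totool([0,.001,0]),status.observe()["tool_pos"])
E
```

```text
bore (array([ 0.585 , -0.0228,  0.0775]), np.float64(0.0007551675467598313))
foot [ 0.5858 -0.0195  0.1082] 0.0006366977348519432
foot [ 0.5854 -0.0203  0.1133] 0.0005119799828572351
foot [ 0.5862 -0.0198  0.1083] 0.0005383996385665458
[ 0.0993  0.     -0.0116] [0.0116 0.     0.0993] [ 0.5847 -0.0236  0.1568]
```

```bash
python3 -m pendant '[[[0,1,-0.2,0,0,0,1.6],[0,2.1,-0.2,0,0,0,1.6],[0,2.1,-0.2,0,0,0,1.6],[0,2.1,-0.2,0,0,0,1.6]]]'; python3 - <<'E'
from h import *
s=status.observe(); print(s["tool_pos"],s["tool_rot"],s["contact_force"],s["opening"])
a=cam("scene");b=cam("side")
def crop(i,u,v): 
    k=cv2.resize(i[v-20:v+20,u-20:u+20,::-1],None,fx=10,fy=10,interpolation=2)
    return k
A=crop(a["image"],295,214);B=crop(b["image"],335,270)
A0=crop(cv2.imread('pics/scene0.png')[...,::-1],295,214);B0=crop(cv2.imread('pics/side0.png')[...,::-1],335,270)
o=np.vstack([np.hstack([A,B]),np.hstack([A0,B0])]); cv2.imwrite("pics/near.png",cv2.resize(o,(600,600)))
E
```

```text
time: 7.95
tool_pos: [0.5847, -0.0248, 0.1349]
tool_rot: [-1.57, 0.001, 0.117]
contact_force: [0.7, -0.3, -0.5]
opening: 0.0215
[ 0.5846939  -0.02477911  0.13492389] [-1.57023645e+00  1.46455097e-03  1.17165690e-01] [ 0.74632722 -0.27170606 -0.45219895] 0.021496757362388215
```

View pics/near.png

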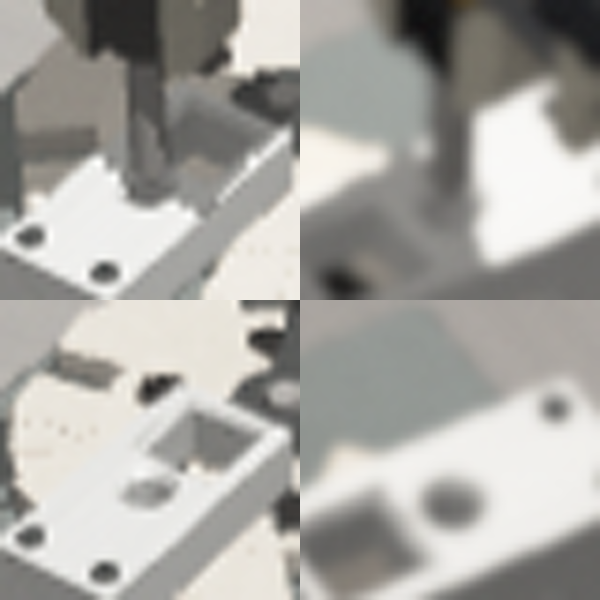

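Scene crop: shank axis at x≈148 against the bore centre at 150. Side crop: 452 against 453. The tip sits at bore-centre level as expected for about 5 mm of height, so it is aligned to within about 1 mm. I'll lower gently.

```bash
python3 -m pendant '[[[0,0.3,0,0,0,0,1.6],[0,0.6,0,0,0,0,1.6],[0,0.9,0,0,0,0,1.6],[0,1.2,0,0,0,0,1.6]]]'; python3 -c "
from h import *
s=status.observe(); print(s['tool_pos'],s['contact_force'],s['torque'],s['opening'])"
```

```text
time: 8.45
tool_pos: [0.585, -0.0248, 0.1234]
tool_rot: [-1.571, 0.0, 0.117]
contact_force: [-0.6, -0.4, -0.7]
opening: 0.0215
[ 0.58501411 -0.02481986  0.12344562] [-0.64578836 -0.41883848 -0.73316849] [ 0.0065123   0.05826416 -0.01296116] 0.021480751132470617
```

```bash
python3 -m pendant '[[[0,0.3,0,0,0,0,1.6],[0,0.6,0,0,0,0,1.6],[0,0.9,0,0,0,0,1.6],[0,1.2,0,0,0,0,1.6],[0,1.4,0,0,0,0,1.6]]]'; python3 -c "
from h import *
s=status.observe(); print(s['tool_pos'],s['contact_force'],s['torque'],s['opening'])"
```

```text
time: 8.95
tool_pos: [0.585, -0.0249, 0.1094]
tool_rot: [-1.571, 0.0, 0.117]
contact_force: [1.0, 0.3, -0.2]
opening: 0.0213
[ 0.58501489 -0.02485514  0.10939814] [ 0.99237163  0.29241149 -0.24921709] [ 0.00775922 -0.00111425 -0.00975739] 0.02125771296816972
```

```bash
python3 -m pendant '[[[0,0,0,0,0,0,2.4],[0,0,0,0,0,0,3],[0,0,0,0,0,0,4],[0,0,0,0,0,0,4],[0,-3,0,0,0,0,4],[0,-6,0,0,0,0,4],[-4.5,-6,0.5,0,0,0,4],[-9,-6,1.1,0,0,0,4],[-13.1,-6,1.6,0,0,0,4],[-13.1,-6,1.6,0,0,0,4],[-13.1,-6,1.6,0,0,0,4]]]'; python3 - <<'E'
from h import *
np.set_printoptions(precision=4,suppress=True)
s=status.observe(); print(s["tool_pos"],s["contact_force"],s["opening"])
a=cam("scene");b=cam("side"); w=cam("wrist")
for n,c in(("scene",a),("side",b)):
    P=pts(c); g=c["image"].max(2); m=(g<75)&(abs(P[...,0]-.586)<.02)&(abs(P[...,1]+.023)<.02)&(P[...,2]>.085)
    print(n,m.sum(),P[m].mean(0),P[m].min(0),P[m].max(0))
A=cv2.resize(a["image"][150:270,235:375,::-1],None,fx=3,fy=3,interpolation=2)
W=cv2.resize(w["image"][110:400,180:460,::-1],(348,360))
cv2.imwrite("pics/chk.png",np.hstack([A,W]))
E
```

```text
time: 10.05
tool_pos: [0.4532, -0.0244, 0.1705]
tool_rot: [-1.571, -0.002, 0.117]
contact_force: [0.6, -0.2, 0.3]
opening: 0.0399
[ 0.4532 -0.0244  0.1705] [ 0.6248 -0.1964  0.3175] 0.03985968805094648
scene 108 [ 0.5906 -0.0197  0.1253] [ 0.5764 -0.0314  0.1079] [ 0.5982 -0.011   0.1351]
side 130 [ 0.5801 -0.0315  0.1275] [ 0.5719 -0.039   0.1084] [ 0.5905 -0.0188  0.1366]
```

View pics/chk.png

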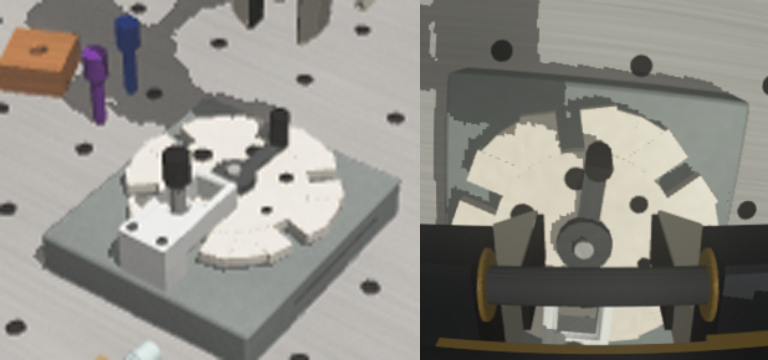

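The pin stands in the bore with its head at 108–135 mm, so it is resting on the disc. The wrist view has the stud top at crop (598,150) and notches at (672,178), (570,130) and (482,197).

```bash
python3 - <<'E'
from h import *
np.set_printoptions(precision=4,suppress=True)
c=cam("wrist"); A=np.array([.5135,-.026])
f=lambda x,y:(180+(x-420)/1.243,110+y/1.241)
for n,x,y,z in(("stud",598,150,.09),("hub",584,250,.066),("na",674,178,.056),("nb",571,128,.056),("nc",484,198,.056)):
    p=onz(c,*f(x,y),z,True); d=p[:2]-A; print(n,p,np.hypot(*d),np.degrees(np.arctan2(d[1],d[0])))
s=status.observe()["tool_pos"]; print(s)
E
```

```text
stud [ 0.4424 -0.0254  0.09  ] 0.07108819450959813 179.54785225741273
hub [ 0.5148 -0.0257  0.066 ] 0.0012983971278669047 13.27244631202267
na [0.4637 0.025  0.056 ] 0.07124427543440479 134.2938193990174
nb [ 0.4397 -0.042   0.056 ] 0.0755565470446829 -167.7878576832537
nc [ 0.4914 -0.093   0.056 ] 0.07061136897154176 -108.27901306366306
[ 0.4543 -0.0245  0.1698]
```

```bash
cat > chk.py <<'E'
from h import *
np.set_printoptions(precision=4,suppress=True)
s=status.observe(); print(s["tool_pos"],s["contact_force"],s["opening"])
for n in("scene","side"):
    c=cam(n); P=pts(c); m=(c["image"].max(2)<75)&(abs(P[...,0]-.586)<.02)&(abs(P[...,1]+.023)<.02)&(P[...,2]>.085)
    print(n,"head z",P[m][:,2].min() if m.any() else None,P[m][:,2].max() if m.any() else None)
E
python3 -m pendant '[[[0,4,0,0,0,0,4],[0,8,0,0,0,0,4],[0,10,0,0,0,0,3],[0,10,0,0,0,0,2],[0,10,0,0,0,0,2],[0,10,0,0,0,0,2]]]'; python3 chk.py; python3 arc.py 178 176 174 172 170 168 166 164
```

```text
time: 10.85
tool_pos: [0.4544, -0.0245, 0.0708]
tool_rot: [-1.572, -0.002, 0.117]
contact_force: [-0.1, 0.2, 0.1]
opening: 0.0204
[ 0.4544 -0.0245  0.0708] [-0.0926  0.2046  0.0836] 0.020438968516614447
scene head z 0.10751268844070583 0.13611791851066268
side head z 0.10991493653705975 0.1371472456961983
now 179.0092651748108 0.05885728006223805
178.0 [-0.1  -0.    0.12]
176.0 [-0.06 -0.    0.33]
174.0 [-0.02 -0.    0.53]
172.0 [ 0.03 -0.    0.73]
170.0 [ 0.09 -0.    0.94]
168.0 [ 0.15 -0.    1.14]
166.0 [ 0.22 -0.    1.33]
164.0 [ 0.3  -0.    1.53]
```

```bash
python3 -m pendant '[[[-0.08,0,0.2,0,0,0,2],[-0.06,0,0.33,0,0,0,2],[-0.04,0,0.43,0,0,0,2],[-0.02,0,0.53,0,0,0,2],[0,0,0.63,0,0,0,2],[0.03,0,0.73,0,0,0,2]]]'; python3 chk.py; python3 arc.py 171 170 169 168 167 166 165
```

```text
time: 11.55
tool_pos: [0.4526, -0.017, 0.0698]
tool_rot: [-1.571, -0.0, 0.117]
contact_force: [-0.8, -4.0, 2.7]
opening: 0.0199
[ 0.4526 -0.017   0.0698] [-0.785  -4.0388  2.7035] 0.019941425860275936
scene head z 0.10855591713062196 0.13602524411997974
side head z 0.11013606870442438 0.1362109327555372
now 171.90138444779612 0.06099721611906787
171.0 [0.12 0.   0.07]
170.0 [0.15 0.   0.17]
169.0 [0.18 0.   0.27]
168.0 [0.21 0.   0.37]
167.0 [0.25 0.   0.46]
166.0 [0.28 0.   0.56]
165.0 [0.32 0.   0.66]
```

```bash
python3 -m pendant '[[[0.03,0,0.1,0,0,0,2],[0.06,0,0.2,0,0,0,2],[0.09,0,0.3,0,0,0,2],[0.12,0,0.37,0,0,0,2],[0.12,0,0.37,0,0,0,2]]]'; python3 chk.py; python3 arc.py 167 166 165 164
```

```text
time: 12.15
tool_pos: [0.453, -0.0129, 0.0695]
tool_rot: [-1.57, 0.001, 0.117]
contact_force: [-1.0, -1.7, -0.4]
opening: 0.0198
[ 0.453  -0.0129  0.0695] [-1.0097 -1.7254 -0.4435] 0.0197628525265409
scene head z 0.10177956544689304 0.1357963840355525
side head z 0.10850458332518809 0.1362893090555919
now 168.1676206046703 0.06120097820507338
167.0 [ 0.15 -0.    0.08]
166.0 [0.19 0.   0.18]
165.0 [0.23 0.   0.27]
164.0 [0.27 0.   0.37]
```

```bash
python3 -m pendant '[[[0.03,0,0.07,0,0,0,2],[0.06,0,0.14,0,0,0,2],[0.08,0,0.2,0,0,0,2],[0.08,0,0.2,0,0,0,2]]]'; python3 chk.py
```

```text
time: 12.65
tool_pos: [0.4539, -0.011, 0.0696]
tool_rot: [-1.571, -0.0, 0.117]
contact_force: [-0.8, -2.4, -0.4]
opening: 0.0202
[ 0.4539 -0.011   0.0696] [-0.8013 -2.3677 -0.4286] 0.020159926574215142
scene head z 0.08530204290012844 0.11920218642103675
side head z 0.09086916843487791 0.1209048242268339
```

The pin fell: head top now 119–121 mm, down about 16 mm, with only about 2.4 N on the tool. I'll back off, open, rise clear and check.

```bash
python3 -m pendant '[[[-0.03,0,-0.18,0,0,0,2],[-0.03,0,-0.18,0,0,0,4],[-0.03,0,-0.18,0,0,0,4],[-0.03,0,-0.18,0,0,0,4],[-0.03,-4,-0.18,0,0,0,4],[-0.03,-8,-0.18,0,0,0,4],[-0.03,-13,-0.18,0,0,0,4],[-8,-15,-0.18,0,0,0,4],[-8,-15,-0.18,0,0,0,4],[-8,-15,-0.18,0,0,0,4],[-8,-15,-0.18,0,0,0,4]]]'; python3 chk.py; python3 - <<'E'
from h import *
a=cam("scene");b=cam("side")
A=cv2.resize(a["image"][130:390,200:520,::-1],(400,325),interpolation=2)
B=cv2.resize(b["image"][225:355,230:390,::-1],(400,325),interpolation=2)
C=cv2.resize(a["image"][175:245,265:345,::-1],(400,275),interpolation=2)
D=cv2.resize(b["image"][255:305,300:360,::-1],(400,275),interpolation=2)
cv2.imwrite("pics/end.png",np.vstack([np.hstack([A,B]),np.hstack([C,D])]))
# bystander displacement: picture difference vs start
for n,c in(("scene0",a),("side0",b)):
    d=cv2.absdiff(cv2.cvtColor(c["image"],7),cv2.imread(f'pics/{n}.png',0))
    for nm,(x0,y0,x1,y1) in ({"jar":(432,232,468,282),"torch":(445,235,505,362),"tube":(200,260,292,342)} if n[1]=='c' else {"jar":(190,185,228,240),"torch":(235,70,275,185),"tube":(368,222,460,278)}).items(): print(n,nm,d[y0:y1,x0:x1].mean().round(2))
E
```

```text
time: 13.85
tool_pos: [0.3749, -0.0224, 0.2202]
tool_rot: [-1.571, -0.002, 0.117]
contact_force: [0.4, 0.0, -1.1]
opening: 0.0401
[ 0.3749 -0.0224  0.2202] [ 0.3546  0.0085 -1.1436] 0.0401213852882976
scene head z 0.09252860362349735 0.11958344304316548
side head z 0.09104832539609298 0.12089557872481971
scene0 jar 4.94
scene0 torch 4.25
scene0 tube 5.12
side0 jar 58.41
side0 torch 8.48
side0 tube 15.99
```

View pics/end.png

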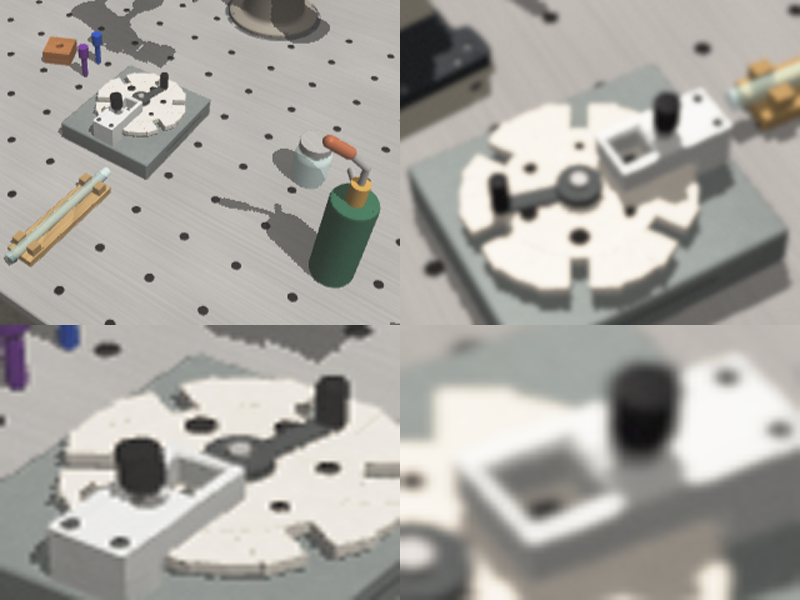

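The final picture shows the pin deep in the bore with its head low, five round openings outside the bridge (so the square is under the window), and the gripper clear. I'll check that the bystanders didn't shift, then hand in.

```bash
python3 - <<'E'
from h import *
for n,B in(("scene",{"jar":(425,225,475,285),"torch":(440,240,510,365),"tube":(195,255,295,345),"bench":(330,270,430,340)}),("side",{"torch":(230,60,280,190),"tube":(362,215,465,285)})):
    g=cv2.cvtColor(cam(n)["image"],7).astype(np.float32); g0=cv2.imread(f'pics/{n}0.png',0).astype(np.float32)
    for k,(x0,y0,x1,y1) in B.items():
        p,q=g0[y0:y1,x0:x1],g[y0:y1,x0:x1]; print(n,k,cv2.phaseCorrelate(p,q,cv2.createHanningWindow(p.shape[::-1],5)))
s=status.observe(); print(s["time"],s["contact_force"])
robot.hand_in()
E
```

```text
scene jar ((0.013101667273812012, 0.008137024617308697), 0.9852218559583028)
scene torch ((0.005989651141000252, 0.5026734211976276), 0.9989141807026334)
scene tube ((0.01211892673381243, 0.008262637662490135), 0.9977043209075928)
scene bench ((0.0032322984372896713, -0.020488616154473505), 0.9833692588408788)
side torch ((-0.0220377159971612, 0.4987976552494331), 1.0209185936539262)
side tube ((0.08046518759299914, -0.040050816523248045), 0.9820746639628469)
14.15 [-0.17023321 -0.38580478 -0.8063212 ]
the job is handed in; nothing more can be done
```

The wheel is locked with the square sector in the window, and the job is handed in at about 14 s.

**What I did:** I caged the stud loosely between the fingers and turned the wheel about 29° clockwise. I then took the black-headed pin from the block and let it stand on the disc in the bore. After that I turned the wheel in small steps, checking the pin's height each time, until it fell in. The highest force I read on the tool while it was touching the stud or pin was about 8 N, when gripping the pin. While turning it was about 5 N.

**Last checks:**
- **Pin:** Its head top went from about 136 mm to 119–121 mm above the bench, a fall of about 16 mm to fully home. It was still there after release.
- **Wheel:** The five openings outside the bridge are all round, so the square one must be in the window. I inferred this and did not see the opening's square edge directly.
- **Robot:** The gripper is open, clear of everything, and reads about 0 N apart from noise.
- **Jar:** No shift in the scene camera. The arm hid it in the side camera.
- **Tube:** No shift beyond 0.1 px in either camera.
- **Torch:** Both cameras read a shift of 0.5 px, which disagrees with the rest. I take it for an odd-image-size artefact, since the arm moved away from the torch at the start. I did not confirm that before handing in.

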